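# Set an unmarked line selector by counting clicks from its stop

### The job

The small line selector on the desk has a round dial with no markings. Turn the dial gently anticlockwise (seen from above) as far as its end stop without forcing it, then clockwise by exactly four clicks; with the dial there, press the round key beside it fully down to switch the line through and let it come up again. Never press the key with the dial anywhere else, and do not disturb the glass, the card case and the book.

Things in the scene. Friction and masses are not known exactly. Their poses are not given: they have to be found in the camera images.
- selector: Line selector fixed to the desk: dark steel case, aluminium top plate 52 mm above the desk, wooden cheek at each end; 130 (x) x 224 (y) mm, brass sockets in its far side. Origin at the centre of its underside, z up, long side along y. On the plate: the black dial (centre at x 0, y +48 mm) and the round key (x 0, y -62 mm). Place and yaw vary.
- dial_centre (a point): Centre of the dial's flat top, on its upright axis, 93 mm above the desk; it does not turn with the dial. The dial is a fluted cylinder 58 mm in diameter, 38 mm high, its foot 55 mm above the desk, alike at every angle: grip it round the sides with the fingertips about 64 mm above the desk. Turning over 1.5 rad needs a fresh grasp.
- dial_foot (a point): On the dial's axis at the top plate, 52 mm above the desk; does not turn. The dial has 8 click places 20 degrees apart; the first is the anticlockwise end; it starts at any from the second to the fifth. A click: leaving a place takes about 0.16 N m (to 0.25 just after gripping), falling to 0 half way, then the dial is drawn on into the next place; released, it centres itself there.
- stop_side (a point): A point on the top plate beside the dial, 30 mm from its axis towards -x of the selector, 52 mm above the desk; only a reference. The end stops are inside: 2 degrees beyond the first and last places. At a stop the moment does not fall but goes on rising against a rubber buffer, to 0.3 N m some 3 degrees on; over about 0.57 N m (some 6 degrees on) counts as forcing it.
- key_top (a point): Centre of the top of the key: a round aluminium push key 26 mm in diameter in a low black collar 42 mm in diameter and 12 mm high; the key's top is 70 mm above the desk and moves down with it. It lies 110 mm from the dial's axis.
- key (a joint): Travel of the key in m: 0 up, 0.006 fully down (takes 5 N); a spring brings it up again.
- tumbler: Cut-glass tumbler 82 mm in diameter, 94 mm high, loose on a flat coaster to the left of the selector; origin at the centre of its underside. To be left alone.
- card_case: Slim silver card case, 63 x 96 x 9 mm, lying loose to the right of the selector; origin at the centre of its underside. To be left alone.
- pocket_book: Black bound book, 142 x 208 x 30 mm, lying loose beyond and to the right of the selector; origin at the centre of its underside. To be left alone.

How it is judged:
By the outcome, as a careful person would: the job done as asked, in the order asked, and still so for the second after the job is handed in, with the robot touching nothing.
It also fails if it takes over 72 s, if anything falls off the work surface, if the arm or the gripper's body presses on something with over 40 N, if the wrist force passes 120 N, or if a joint passes its speed limit or range.

### The arm

A 6-joint arm with a two-finger parallel gripper is mounted at the origin on the work surface; the furniture and walls round the work are solid. World frame = base frame: x ahead of the robot, y to its left, z up, the work surface at z = 0. Lengths are in m, angles in degrees, forces in N, time in s.
With the tool pointing down it reaches from about 0.4 to 0.825 m from the base axis. Payload 7 kg.
Tool frame: the origin (TCP) lies midway between the tips of the shut fingers; the grasp point (between the pads) lies 19 mm behind it; z points along the fingers, y is the line along which they close (so a half turn about z gives the same grasp; the last joint's range is limited). The gripper opens to 88 mm and grips with 3 to 60 N. Pads are 19 mm wide; open, the fingers measure 130 mm over their backs; the gripper's body (78 mm by 193 mm) begins 47 mm behind the grasp point.
Start: joints at [91.392, 20.546, 0.682, 0, -70.136, -16.507], TCP at [0.176, 0.652, 0.227] pointing down, gripper open.
Joint ranges: [-176.03, 176.03], [-82.01, 121.73], [-58.28, 71.71], [-173.87, 95.51], [-174.79, -0.11], [-173.66, 173.66]. Speed limits (degrees/s): [136.94, 136.94, 172.46, 180, 180, 180].

### API

Orientations are given as [roll, pitch, yaw] about the fixed x, y, z axes, in that order (R = Rz(yaw) Ry(pitch) Rx(roll)).
In Python, from plant import r gives the robot as it stands. The module is installed in compiled form; this text tells all that it offers.
- The arm moves only by the tool play_rows, never from a script. Its argument "rows" is a list of rows, each an object with "slide": the shift along the tool's x, y, z as a fraction of full scale, a list of three; "delta_rot": the turn, a rotation vector about the tool's x, y, z as a fraction of full scale, a list of three; "fingers": the opening, from -1 (shut) to 1 (fully open). In form: [{"slide": [x, y, z], "delta_rot": [rx, ry, rz], "fingers": fingers}, ...]. A call has 1 to 8 rows; each row shifts and turns the commanded pose from where the row before left it, along the tool's axes as they then stand; what a row does not reach is not made up. Full scale, the value 1, is 0.15 m for a shift and 0.08 rad for a turn. A row lasts 1/8 s, in which the tool goes at most 62.5 mm and 10.7 degrees, less where a joint would pass 70% of its speed; a pose out of reach is approached as far as the arm can. A call with a number of a shift or a turn outside -1 to 1 is refused whole. A call with a gripper value outside its range is refused whole. The fingers move at their own pace and stop on an object; "squeeze" is the grip in N (left out, the last holds). Time passes only in rows, so rows that do not move let the fingers close. It gives the time, the measured TCP pose, the force, the opening and the grip force at its end, in the units of the state.
- r.get_state(): the state, without advancing time (a new reading comes with each control period).
- r.capture(name): name is "scene" or "top" or "wrist"; returns a dict with "image" (384x512x3 uint8, blue, green, red), "fx", "fy", "cx", "cy" (pixels), "R" (3x3) and "t" (3): a world point X has camera coordinates R X + t; the wrist camera has in their place "T_tool_cam" (4x4, takes a point from camera to tool coordinates, whose origin is the TCP and whose axes are the flange's). Camera axes: x right, y down, z forward; pixel columns grow to the right and rows downward; lengths in m; the calibration is good to about 2 mm. A picture is of the moment at which its call begins: read the wrist's pose just before it. There is no depth.
- r.close_job(): hands the job in; it is judged then, once.
The state is a dict: "time_s": time; "joints": joint angles; "qd": joint speeds; "joint_torque": joint torques, N m; "tcp_pos": TCP position; "eef_rot": TCP orientation; "contact_force": force on the tool from outside, world axes, zero at the start; "moment": the same for the moment, N m; "gripper_width": finger opening in m; "gripper_force": force on a finger pad.
Only numpy, scipy, OpenCV 4.12 (cv2) and the standard library are available. Lean on these libraries where they do the work, as an engineer would, in place of code of your own. Each camera call takes 0.05 s, during which the arm holds its last target. There are 200 camera calls.

## Working session

There is one attempt and no reset: what is moved stays moved. The work goes in short steps, Python scripts to look and compute and a tool call to move; the robot and the scene stay as the last step left them, time stands still between calls to the robot, and variables do not carry over. Pictures are saved under pics/ and viewed, at most 10 in all, crops included, and the job is handed in when it is done.

Besides the shell and the picture viewer there is one more tool, called after "Request:" in YAML: its name, and indented under it one key for each argument. play_rows: Moves the arm, as the interface text tells. Shift numbers are shares of 0.15 m and turn numbers shares of 0.08 rad, none past 1 either way. Its arguments: {"type":"object","properties":{"rows":{"type":"array"},"squeeze":{"type":"number"}},"required":["rows"]}

```bash
mkdir -p pics; python3 - <<'E'
from plant import r
import cv2,numpy as np
s=r.get_state()
for k,v in s.items(): print(k,np.round(v,4).tolist())
for n in("scene","top"):
    c=r.capture(n); cv2.imwrite(f"pics/{n}0.png",c["image"])
    print(n,c["fx"],c["cx"],c["cy"],np.round(c["R"],4).tolist(),np.round(c["t"],4).tolist())
E
```

```text
time_s 0.0
joints [91.3918, 20.5906, 0.6338, -0.0201, -70.1336, -16.508]
qd [-0.0514, -0.0945, 0.0438, -0.0933, 0.0586, -0.0138]
joint_torque [0.0004, -58.271, 29.3078, 6.9981, 0.0071, -0.0001]
tcp_pos [0.1759, 0.6512, 0.2256]
eef_rot [179.9079, -0.0076, -15.123]
contact_force [0.729, 0.0223, 0.3428]
moment [-0.0467, -0.021, 0.0081]
gripper_force 0.0
gripper_width 0.0874
scene 474.86884954532775 253.07936601148165 191.62415652085437 [[0.5361, -0.8441, 0.0102], [-0.5656, -0.3681, -0.738], [0.6267, 0.3898, -0.6748]] [-0.3263, 0.3727, 1.42]
top 393.77282091520635 251.41189480396778 184.38184706067375 [[0.0143, -0.9999, -0.0027], [-0.9964, -0.0141, -0.0834], [0.0833, 0.0039, -0.9965]] [-0.019, 0.5687, 1.2639]
```

View pics/top0.png

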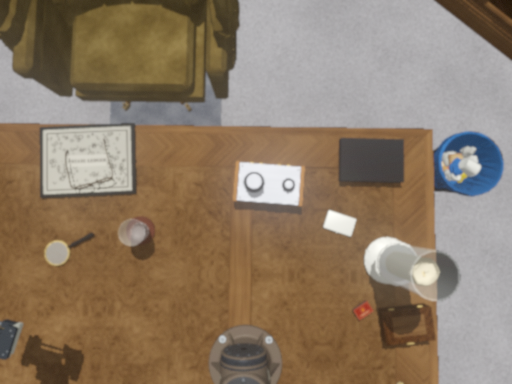

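View pics/scene0.png

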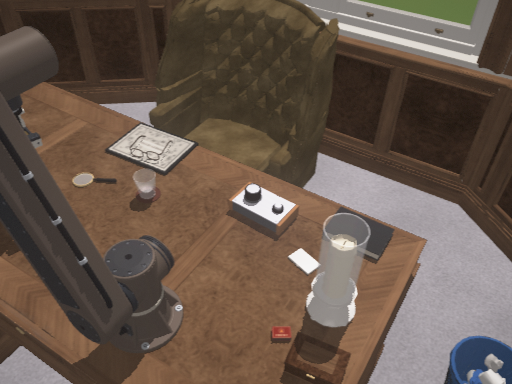

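The top view shows the selector's white plate at about (270,184), with the dial at (254,182) and the key at (288,185). The glass is at (133,232), the card at (340,222) and the book at (371,161). The scene view shows the same layout with the arm off to the left. Next I measure the selector.

```bash
cat > h.py <<'E'
import numpy as np,cv2
from plant import r
from scipy.spatial.transform import Rotation as Ro
def cam(n):
    s=r.get_state(); c=r.capture(n)
    if n=="wrist":
        T=np.eye(4);T[:3,:3]=Ro.from_euler("xyz",s["eef_rot"],degrees=True).as_matrix();T[:3,3]=s["tcp_pos"]
        W=T@np.array(c["T_tool_cam"]);c["R"]=W[:3,:3].T;c["t"]=-c["R"]@W[:3,3]
    return c
def ray(c,uv,z):
    R=np.array(c["R"]);o=-R.T@np.array(c["t"])
    d=R.T@np.array([(uv[0]-c["cx"])/c["fx"],(uv[1]-c["cy"])/c["fy"],1])
    return o+d*(z-o[2])/d[2]
def proj(c,X):
    p=np.array(c["R"])@np.array(X)+np.array(c["t"]);return np.array([c["cx"]+c["fx"]*p[0]/p[2],c["cy"]+c["fy"]*p[1]/p[2]])
E
python3 - <<'E'
from h import *
c=cam("top");im=c["image"]
m=(im.min(2)>150).astype(np.uint8);m[:150]=0;m[215:]=0;m[:,:225]=0;m[:,310:]=0
m=cv2.morphologyEx(m,cv2.MORPH_CLOSE,np.ones((3,3)))
cn=max(cv2.findContours(m,cv2.RETR_EXTERNAL,cv2.CHAIN_APPROX_NONE)[0],key=cv2.contourArea)
rr=cv2.minAreaRect(cn);b=cv2.boxPoints(rr)
P=np.array([ray(c,u,.052)[:2] for u in b]);print(rr,"centre",P.mean(0),"sides",np.linalg.norm(np.diff(P,axis=0),axis=1),"\n",P)
for uv,z in(((254,182),.093),((288.5,185),.07)):print(ray(c,uv,z))
a=cv2.resize(im[150:215,225:315],None,fx=8,fy=8,interpolation=cv2.INTER_CUBIC)
w=cam("wrist");print(w["fx"],np.round(w["T_tool_cam"],3).tolist())
cv2.imwrite("pics/a.png",a)
E
```

```text
((268.59844970703125, 183.08670043945312), (63.119388580322266, 39.69228744506836), 4.513988018035889) centre [ 0.57173449 -0.06581476] sides [0.12755434 0.20265065 0.12736977] 
 [[ 0.51463138  0.03876986]
 [ 0.64194757  0.03097905]
 [ 0.62868824 -0.17123737]
 [ 0.50167077 -0.16177059]]
[ 0.57061247 -0.01903062  0.093     ]
[ 0.56472097 -0.12790859  0.07      ]
312.85565291513973 [[-0.0, -0.955, -0.296, 0.08], [1.0, -0.0, -0.0, -0.0], [-0.0, -0.296, 0.955, -0.158], [0.0, 0.0, 0.0, 1.0]]
```

View pics/a.png

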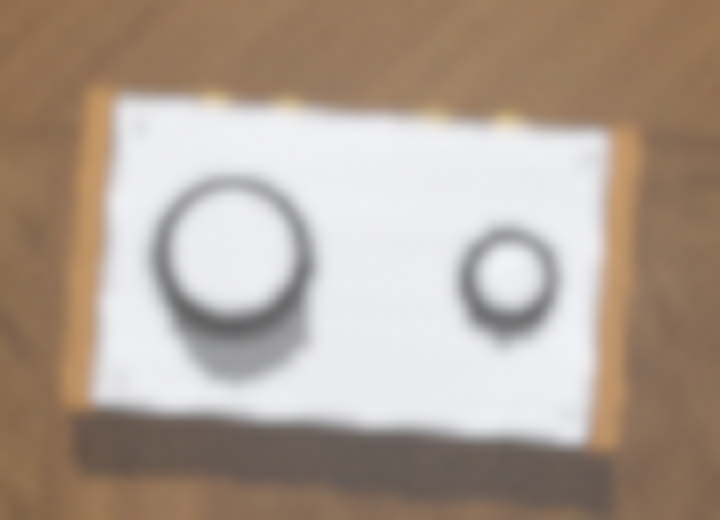

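The crop puts the dial's top centre at about (254.2,181.2) and the key at (288.5,184.2). Their spacing comes out near 0.11 m, as it should. I'm moving above the dial.

Request:
play_rows:
  rows:
    - {"slide": [0.12,0.115,0],"delta_rot": [0,0,0],"fingers": 1}
    - {"slide": [0.23,0.225,0],"delta_rot": [0,0,0],"fingers": 1}
    - {"slide": [0.24,0.235,0],"delta_rot": [0,0,0],"fingers": 1}
    - {"slide": [0.24,0.235,0],"delta_rot": [0,0,0],"fingers": 1}
    - {"slide": [0.24,0.235,0],"delta_rot": [0,0,0],"fingers": 1}
    - {"slide": [0.24,0.235,0],"delta_rot": [0,0,0],"fingers": 1}
    - {"slide": [0.24,0.235,0],"delta_rot": [0,0,0],"fingers": 1}
    - {"slide": [0.24,0.235,0],"delta_rot": [0,0,0],"fingers": 1}
  squeeze: 25

```text
time_s: 1.2
tcp_pos: [0.3673, 0.3266, 0.2267]
eef_rot: [-180.0, -0.0, -15.1]
contact_force: [0.1, 0.5, 0.1]
gripper_width: 0.0875
gripper_force: 0.0
```

Request:
play_rows:
  rows:
    - {"slide": [0.24,0.235,0],"delta_rot": [0,0,0],"fingers": 1}
    - {"slide": [0.24,0.235,0],"delta_rot": [0,0,0],"fingers": 1}
    - {"slide": [0.24,0.235,0],"delta_rot": [0,0,0],"fingers": 1}
    - {"slide": [0.24,0.235,0],"delta_rot": [0,0,0],"fingers": 1}
    - {"slide": [0.24,0.235,0],"delta_rot": [0,0,0],"fingers": 1}
    - {"slide": [0.24,0.235,0],"delta_rot": [0,0,0],"fingers": 1}
    - {"slide": [0.24,0.235,0],"delta_rot": [0,0,0],"fingers": 1}
    - {"slide": [0.12,0.115,0],"delta_rot": [0,0,0.5],"fingers": 1}

```text
time_s: 2.2
tcp_pos: [0.5593, 0.0007, 0.2262]
eef_rot: [180.0, 0.0, -17.6]
contact_force: [-0.6, -0.3, -0.6]
gripper_width: 0.0881
gripper_force: 0.0
```

Request:
play_rows:
  rows:
    - {"slide": [0,0,0],"delta_rot": [0,0,1],"fingers": 1}
    - {"slide": [0,0,0],"delta_rot": [0,0,1],"fingers": 1}
    - {"slide": [0,0,0],"delta_rot": [0,0,1],"fingers": 1}
    - {"slide": [0,0,0],"delta_rot": [0,0,1],"fingers": 1}
    - {"slide": [0,0,0],"delta_rot": [0,0,1],"fingers": 1}
    - {"slide": [0,0,0],"delta_rot": [0,0,1],"fingers": 1}
    - {"slide": [0,0,0],"delta_rot": [0,0,1],"fingers": 1}
    - {"slide": [0,0,0],"delta_rot": [0,0,1],"fingers": 1}

```text
time_s: 3.2
tcp_pos: [0.5584, 0.0029, 0.2264]
eef_rot: [180.0, 0.0, -54.2]
contact_force: [-0.8, 0.1, 0.5]
gripper_width: 0.0876
gripper_force: 0.0
```

Request:
play_rows:
  rows:
    - {"slide": [0,0,0],"delta_rot": [0,0,1],"fingers": 1}
    - {"slide": [0,0,0],"delta_rot": [0,0,1],"fingers": 1}
    - {"slide": [0,0,0],"delta_rot": [0,0,1],"fingers": 1}
    - {"slide": [0,0,0],"delta_rot": [0,0,1],"fingers": 1}
    - {"slide": [0,0,0],"delta_rot": [0,0,1],"fingers": 1}
    - {"slide": [0,0,0],"delta_rot": [0,0,1],"fingers": 1}
    - {"slide": [0,0,0],"delta_rot": [0,0,1],"fingers": 1}
    - {"slide": [0,0,0],"delta_rot": [0,0,0.8],"fingers": 1}

```text
time_s: 4.2
tcp_pos: [0.5585, 0.0029, 0.2264]
eef_rot: [180.0, -0.0, -90.0]
contact_force: [0.4, -0.4, -0.3]
gripper_width: 0.0874
gripper_force: 0.0
```

```bash
python3 - <<'E'
from h import *
c=cam("wrist");cv2.imwrite("pics/w1.png",c["image"])
s=r.get_state();print(s["joints"],s["moment"])
for X in((.573,-.019,.093),(.566,-.128,.07)):print(proj(c,X))
E
```

```text
[ 2.03786854e+01  9.62549253e+00 -1.42223907e+01 -8.28362810e-03
 -6.61684748e+01 -2.05059176e+01] [ 0.06470315 -0.05070208 -0.0465981 ]
[245.3036137  155.20588019]
[252.50011655  32.50827607]
```

View pics/w1.png

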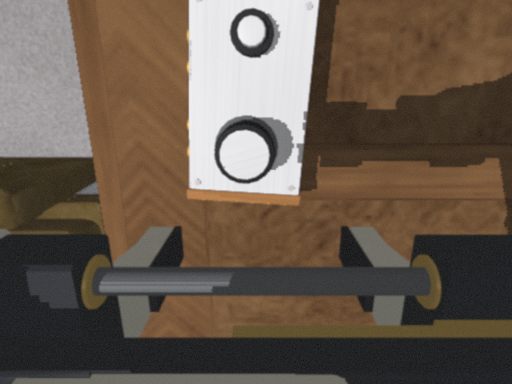

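The wrist view shows the dial's white top at about (245,150) and the key at (252,33). Both are close to where the coarse estimate predicted. I'll refine by fitting ellipses.

```bash
cat >> h.py <<'E'
def disc(c,guess,rad):
    "centre and axes of the bright disc enclosing guess"
    im=c["image"];m=(im.min(2)>140).astype(np.uint8)
    n,l=cv2.connectedComponents(m,connectivity=4);k=(l==l[int(guess[1]),int(guess[0])]).astype(np.uint8)
    cn=max(cv2.findContours(k,cv2.RETR_EXTERNAL,cv2.CHAIN_APPROX_NONE)[0],key=cv2.contourArea)
    return cv2.fitEllipse(cn)
E
python3 - <<'E'
from h import *
c=cam("wrist")
D=disc(c,(245,150),30);K=disc(c,(252,33),15)
print(D,K)
d=ray(c,D[0],.093);k=ray(c,K[0],.07);print(d,k,np.linalg.norm(d[:2]-k[:2]))
for e,z in((D,.093),(K,.07)):
    print("dia",np.linalg.norm(ray(c,(e[0][0]+e[1][0]/2,e[0][1]),z)-ray(c,(e[0][0]-e[1][0]/2,e[0][1]),z)))
v=(d-k)[:2];print("yaw",np.degrees(np.arctan2(-v[0],v[1])))
t=cam("top")
for g,z in(((254,181),.093),((288,184),.07)):
    e=disc(t,g,0);print(e,ray(t,e[0],z))
E
```

```text
((243.75225830078125, 154.32376098632812), (48.25048065185547, 49.445621490478516), 115.14523315429688) ((250.44024658203125, 30.575300216674805), (27.164182662963867, 30.11334991455078), 3.4544787406921387)
[ 0.57434405 -0.01993029  0.093     ] [ 0.56742763 -0.12966181  0.07      ] 0.1099492773738141
dia 0.045598889669024166
dia 0.024752760776924728
yaw -3.6066052563962963
((207.5843048095703, 214.5309295654297), (406.2242431640625, 507.12335205078125), 102.77957153320312) [0.46819348 0.12227424 0.093     ]
((281.46923828125, 185.2045440673828), (41.561485290527344, 46.83772277832031), 39.45460891723633) [ 0.56376171 -0.10576866  0.07      ]
```

Request:
play_rows:
  rows:
    - {"slide": [0.076,-0.053,0],"delta_rot": [0,0,0],"fingers": 1}
    - {"slide": [0.076,-0.052,0],"delta_rot": [0,0,0],"fingers": 1}
    - {"slide": [0,0,0.2],"delta_rot": [0,0,0],"fingers": 1}
    - {"slide": [0,0,0.2],"delta_rot": [0,0,0],"fingers": 1}
    - {"slide": [0,0,0.2],"delta_rot": [0,0,0],"fingers": 1}
    - {"slide": [0,0,0],"delta_rot": [0,0,0],"fingers": 1}

```text
time_s: 5.1
tcp_pos: [0.5732, -0.0209, 0.1343]
eef_rot: [179.7, -0.1, -89.9]
contact_force: [-0.3, 0.1, 1.4]
gripper_width: 0.0874
gripper_force: 0.0
```

```bash
python3 - <<'E'
from h import *
c=cam("wrist");s=r.get_state();print(s["tcp_pos"],s["moment"],s["contact_force"])
g=proj(c,(.5743,-.0199,.093));print(g)
e=disc(c,g,0);print(e,ray(c,e[0],.093))
g=proj(c,(.5674,-.1297,.07));print(g)
cv2.imwrite("pics/w2.png",c["image"])
E
```

```text
[ 0.57438592 -0.02065911  0.13611369] [ 0.09148165 -0.15365601 -0.00246942] [-0.41514379 -0.01128793 -0.64061235]
[258.57582027 214.64272149]
((267.96148681640625, 201.66363525390625), (439.3868713378906, 585.4143676757812), 87.02555084228516) [ 0.5679425  -0.02936113  0.093     ]
[269.28660916  44.99644572]
```

View pics/w2.png

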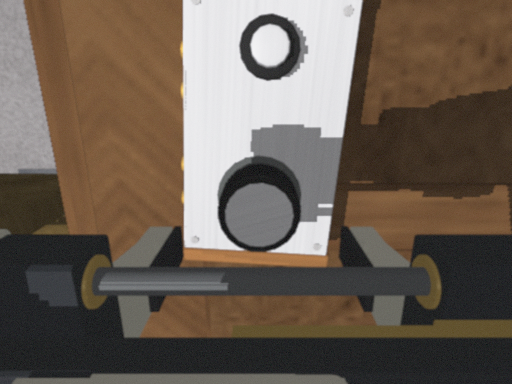

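The wrist view shows the shaded dial top at about (259,213), where I predicted it, and midway between the fingers at columns 165 and 355. I'm lowering and gripping.

Request:
play_rows:
  rows:
    - {"slide": [0,0,0.16],"delta_rot": [0,0,0],"fingers": 1}
    - {"slide": [0,0,0.16],"delta_rot": [0,0,0],"fingers": 1}
    - {"slide": [0,0,0.163],"delta_rot": [0,0,0],"fingers": 1}
    - {"slide": [0,0,0],"delta_rot": [0,0,0],"fingers": 1}

```text
time_s: 5.65
tcp_pos: [0.5744, -0.0201, 0.0641]
eef_rot: [179.9, -0.0, -89.8]
contact_force: [-0.3, 0.1, 1.1]
gripper_width: 0.0876
gripper_force: 0.0
```

```bash
cat > st.py <<'E'
from plant import r
import numpy as np
s=r.get_state()
for k in("time_s","tcp_pos","eef_rot","contact_force","moment","gripper_width","gripper_force"):print(k,np.round(s[k],4).tolist(),end="; ")
E
python3 st.py
```

```text
time_s 5.65; tcp_pos [0.5744, -0.0201, 0.0641]; eef_rot [179.9281, -0.0292, -89.8214]; contact_force [-0.2688, 0.0707, 1.0622]; moment [0.0802, -0.0271, -0.0075]; gripper_width 0.0876; gripper_force 0.0;
```

Request:
play_rows:
  rows:
    - {"slide": [0,0,0],"delta_rot": [0,0,0],"fingers": 0}
    - {"slide": [0,0,0],"delta_rot": [0,0,0],"fingers": -1}
    - {"slide": [0,0,0],"delta_rot": [0,0,0],"fingers": -1}
    - {"slide": [0,0,0],"delta_rot": [0,0,0],"fingers": -1}
    - {"slide": [0,0,0],"delta_rot": [0,0,0],"fingers": -1}
    - {"slide": [0,0,0],"delta_rot": [0,0,0],"fingers": -1}
  squeeze: 25

```text
time_s: 6.4
tcp_pos: [0.5746, -0.0198, 0.0648]
eef_rot: [-180.0, -0.0, -89.8]
contact_force: [-1.1, 1.5, 6.7]
gripper_width: 0.0576
gripper_force: 25.0
```

```bash
python3 st.py
```

```text
time_s 6.4; tcp_pos [0.5746, -0.0198, 0.0648]; eef_rot [-179.9721, -0.0005, -89.8132]; contact_force [-1.0556, 1.477, 6.7083]; moment [0.4026, 0.8886, -0.0289]; gripper_width 0.0576; gripper_force 25.0029;
```

Request:
play_rows:
  rows:
    - {"slide": [0,0,0],"delta_rot": [0,0,-0.55],"fingers": -1}
    - {"slide": [0,0,0],"delta_rot": [0,0,-0.55],"fingers": -1}
    - {"slide": [0,0,0],"delta_rot": [0,0,0],"fingers": -1}
    - {"slide": [0,0,0],"delta_rot": [0,0,0],"fingers": -1}

```text
time_s: 6.9
tcp_pos: [0.5745, -0.0198, 0.0648]
eef_rot: [-180.0, -0.0, -84.8]
contact_force: [-1.7, 1.7, 4.3]
gripper_width: 0.0578
gripper_force: 25.0
```

```bash
python3 st.py
```

```text
time_s 6.9; tcp_pos [0.5745, -0.0198, 0.0648]; eef_rot [-179.9803, -0.0068, -84.758]; contact_force [-1.6948, 1.6935, 4.3159]; moment [0.3448, 0.8147, 0.1126]; gripper_width 0.0578; gripper_force 25.0014;
```

Request:
play_rows:
  rows:
    - {"slide": [0,0,0],"delta_rot": [0,0,-0.55],"fingers": -1}
    - {"slide": [0,0,0],"delta_rot": [0,0,-0.55],"fingers": -1}
    - {"slide": [0,0,0],"delta_rot": [0,0,0],"fingers": -1}

```text
time_s: 7.28
tcp_pos: [0.5745, -0.0198, 0.0648]
eef_rot: [-180.0, -0.0, -79.7]
contact_force: [-2.3, 0.1, 5.9]
gripper_width: 0.0574
gripper_force: 25.0
```

```bash
python3 st.py
```

```text
time_s 7.275; tcp_pos [0.5745, -0.0198, 0.0648]; eef_rot [-179.9752, -0.006, -79.6943]; contact_force [-2.2761, 0.116, 5.9257]; moment [0.3845, 0.8394, -0.0245]; gripper_width 0.0574; gripper_force 25.0021;
```

Request:
play_rows:
  rows:
    - {"slide": [0,0,0],"delta_rot": [0,0,-0.55],"fingers": -1}
    - {"slide": [0,0,0],"delta_rot": [0,0,-0.55],"fingers": -1}
    - {"slide": [0,0,0],"delta_rot": [0,0,0],"fingers": -1}

```text
time_s: 7.65
tcp_pos: [0.5745, -0.0198, 0.0648]
eef_rot: [-180.0, -0.0, -74.7]
contact_force: [-3.3, 1.6, 6.8]
gripper_width: 0.0578
gripper_force: 25.0
```

```bash
python3 st.py
```

```text
time_s 7.65; tcp_pos [0.5745, -0.0198, 0.0648]; eef_rot [-179.9771, -0.0058, -74.6578]; contact_force [-3.2966, 1.5784, 6.8171]; moment [0.4004, 0.9277, 0.0197]; gripper_width 0.0578; gripper_force 25.0031;
```

```bash
cat > avg.py <<'E'
from plant import r
import numpy as np,sys
n=int(sys.argv[1]) if len(sys.argv)>1 else 6
M=[];J=[];Y=[]
for i in range(n):
    s=r.get_state();M.append(s["moment"]);J.append(s["joint_torque"][5]);Y.append(s["eef_rot"][2]);r.capture("wrist")
M=np.array(M);print("t",s["time_s"],"yaw",np.mean(Y).round(2),"Mz",M[:,2].round(3).tolist(),"mean",M.mean(0).round(3),"J6",np.round(J,3).tolist(),"F",np.round(s["contact_force"],1),s["gripper_force"])
E
python3 avg.py 8
```

```text
t 8.0 yaw -74.69 Mz [0.02, -0.069, -0.069, -0.087, -0.067, -0.082, -0.109, -0.074] mean [ 0.371  0.907 -0.067] J6 [0.356, 0.156, 0.096, 0.081, 0.078, 0.077, 0.078, 0.077] F [-1.8  0.4  5.6] 25.00624716281891
```

Request:
play_rows:
  rows:
    - {"slide": [0,0,0],"delta_rot": [0,0,-0.55],"fingers": -1}
    - {"slide": [0,0,0],"delta_rot": [0,0,-0.55],"fingers": -1}
    - {"slide": [0,0,0],"delta_rot": [0,0,0],"fingers": -1}
    - {"slide": [0,0,0],"delta_rot": [0,0,0],"fingers": -1}

```text
time_s: 8.55
tcp_pos: [0.5745, -0.0198, 0.0647]
eef_rot: [-180.0, -0.0, -69.6]
contact_force: [-2.9, 0.2, 5.4]
gripper_width: 0.0574
gripper_force: 25.0
```

```bash
python3 avg.py 3
```

```text
t 8.65 yaw -69.64 Mz [0.019, -0.006, 0.015] mean [0.355 0.841 0.009] J6 [0.007, -0.001, -0.002] F [-1.5  0.4  5.5] 25.002265870571136
```

Request:
play_rows:
  rows:
    - {"slide": [0,0,0],"delta_rot": [0,0,-0.55],"fingers": -1}
    - {"slide": [0,0,0],"delta_rot": [0,0,0],"fingers": -1}
    - {"slide": [0,0,0],"delta_rot": [0,0,0],"fingers": -1}
    - {"slide": [0,0,0],"delta_rot": [0,0,0],"fingers": -1}

```text
time_s: 9.2
tcp_pos: [0.5745, -0.0198, 0.0648]
eef_rot: [-180.0, -0.0, -67.1]
contact_force: [-3.2, 1.6, 6.8]
gripper_width: 0.0574
gripper_force: 25.0
```

```bash
python3 avg.py 3
```

```text
t 9.3 yaw -67.12 Mz [0.029, 0.018, 0.058] mean [0.398 0.903 0.035] J6 [-0.047, -0.046, -0.048] F [-3.2  0.8  6.9] 25.004122853279114
```

The settled J6 torque is a clean measure of the moment. The zero with rising assist at yaw -69.6 is the half-way point, so the grip slipped about 10° at breakaway. I'll use a firmer grip and go on to the next place, expected near yaw -59.6.

Request:
play_rows:
  rows:
    - {"slide": [0,0,0],"delta_rot": [0,0,0],"fingers": -1}
    - {"slide": [0,0,0],"delta_rot": [0,0,-0.55],"fingers": -1}
    - {"slide": [0,0,0],"delta_rot": [0,0,-0.55],"fingers": -1}
    - {"slide": [0,0,0],"delta_rot": [0,0,-0.55],"fingers": -1}
    - {"slide": [0,0,0],"delta_rot": [0,0,0],"fingers": -1}
    - {"slide": [0,0,0],"delta_rot": [0,0,0],"fingers": -1}
    - {"slide": [0,0,0],"delta_rot": [0,0,0],"fingers": -1}
  squeeze: 45

```text
time_s: 10.22
tcp_pos: [0.5745, -0.0198, 0.0648]
eef_rot: [-180.0, -0.0, -59.6]
contact_force: [-2.0, 0.7, 6.6]
gripper_width: 0.0576
gripper_force: 45.0
```

```bash
python3 avg.py 3
```

```text
t 10.325 yaw -59.56 Mz [-0.008, -0.036, -0.056] mean [ 0.36   0.891 -0.033] J6 [0.04, 0.04, 0.04] F [-2.2 -0.1  7. ] 45.00274300575256
```

Request:
play_rows:
  rows:
    - {"slide": [0,0,0],"delta_rot": [0,0,-0.5],"fingers": -1}
    - {"slide": [0,0,0],"delta_rot": [0,0,-0.5],"fingers": -1}
    - {"slide": [0,0,0],"delta_rot": [0,0,0],"fingers": -1}
    - {"slide": [0,0,0],"delta_rot": [0,0,0],"fingers": -1}
    - {"slide": [0,0,0],"delta_rot": [0,0,0],"fingers": -1}

```text
time_s: 11.0
tcp_pos: [0.5745, -0.0198, 0.0648]
eef_rot: [-180.0, -0.0, -55.0]
contact_force: [-1.8, 1.3, 5.7]
gripper_width: 0.0578
gripper_force: 45.0
```

```bash
python3 avg.py 3
```

```text
t 11.1 yaw -54.99 Mz [-0.128, -0.089, -0.101] mean [ 0.369  0.905 -0.106] J6 [0.113, 0.113, 0.113] F [-2.7  0.9  6.1] 45.003209710121155
```

Request:
play_rows:
  rows:
    - {"slide": [0,0,0],"delta_rot": [0,0,-0.55],"fingers": -1}
    - {"slide": [0,0,0],"delta_rot": [0,0,0],"fingers": -1}
    - {"slide": [0,0,0],"delta_rot": [0,0,0],"fingers": -1}
    - {"slide": [0,0,0],"delta_rot": [0,0,0],"fingers": -1}

```text
time_s: 11.65
tcp_pos: [0.5745, -0.0198, 0.0648]
eef_rot: [-180.0, -0.0, -52.5]
contact_force: [-2.6, 1.2, 7.6]
gripper_width: 0.0574
gripper_force: 45.0
```

```bash
python3 avg.py 1
```

```text
t 11.65 yaw -52.46 Mz [-0.088] mean [ 0.516  0.886 -0.088] J6 [0.047] F [-2.6  1.2  7.6] 45.003570914268494
```

Request:
play_rows:
  rows:
    - {"slide": [0,0,0],"delta_rot": [0,0,-0.55],"fingers": -1}
    - {"slide": [0,0,0],"delta_rot": [0,0,0],"fingers": -1}
    - {"slide": [0,0,0],"delta_rot": [0,0,0],"fingers": -1}
    - {"slide": [0,0,0],"delta_rot": [0,0,0],"fingers": -1}

```text
time_s: 12.2
tcp_pos: [0.5746, -0.0198, 0.0648]
eef_rot: [-180.0, -0.0, -49.9]
contact_force: [-1.9, 0.3, 5.5]
gripper_width: 0.0574
gripper_force: 45.0
```

```bash
python3 avg.py 1
```

```text
t 12.2 yaw -49.93 Mz [-0.029] mean [ 0.199  0.862 -0.029] J6 [0.003] F [-1.9  0.3  5.5] 44.998430013656616
```

Request:
play_rows:
  rows:
    - {"slide": [0,0,0],"delta_rot": [0,0,-0.55],"fingers": -1}
    - {"slide": [0,0,0],"delta_rot": [0,0,0],"fingers": -1}
    - {"slide": [0,0,0],"delta_rot": [0,0,0],"fingers": -1}
    - {"slide": [0,0,0],"delta_rot": [0,0,0],"fingers": -1}

```text
time_s: 12.75
tcp_pos: [0.5745, -0.0198, 0.0647]
eef_rot: [-180.0, -0.0, -47.4]
contact_force: [-2.5, -0.2, 5.4]
gripper_width: 0.057
gripper_force: 45.0
```

```bash
python3 avg.py 1
```

```text
t 12.75 yaw -47.4 Mz [0.084] mean [0.215 0.768 0.084] J6 [-0.041] F [-2.5 -0.2  5.4] 44.999926686286926
```

The two half-way points fall at yaw -69.6 and -49.9, so the grip is holding with no more slip. The next place is near -40. I'll probe at about -35.5.

Request:
play_rows:
  rows:
    - {"slide": [0,0,0],"delta_rot": [0,0,-0.6],"fingers": -1}
    - {"slide": [0,0,0],"delta_rot": [0,0,-0.6],"fingers": -1}
    - {"slide": [0,0,0],"delta_rot": [0,0,-0.5],"fingers": -1}
    - {"slide": [0,0,0],"delta_rot": [0,0,-0.3],"fingers": -1}
    - {"slide": [0,0,0],"delta_rot": [0,0,-0.3],"fingers": -1}
    - {"slide": [0,0,0],"delta_rot": [0,0,-0.3],"fingers": -1}
    - {"slide": [0,0,0],"delta_rot": [0,0,0],"fingers": -1}
    - {"slide": [0,0,0],"delta_rot": [0,0,0],"fingers": -1}

```text
time_s: 13.8
tcp_pos: [0.5746, -0.0198, 0.0648]
eef_rot: [-180.0, -0.0, -35.5]
contact_force: [-2.9, 0.7, 7.0]
gripper_width: 0.0572
gripper_force: 45.0
```

```bash
python3 avg.py 3
```

```text
t 13.9 yaw -35.51 Mz [-0.127, -0.109, -0.058] mean [ 0.359  0.899 -0.098] J6 [0.101, 0.098, 0.097] F [-2.   1.2  8.6] 45.00254273414612
```

Request:
play_rows:
  rows:
    - {"slide": [0,0,0],"delta_rot": [0,0,-0.3],"fingers": -1}
    - {"slide": [0,0,0],"delta_rot": [0,0,-0.3],"fingers": -1}
    - {"slide": [0,0,0],"delta_rot": [0,0,0],"fingers": -1}
    - {"slide": [0,0,0],"delta_rot": [0,0,0],"fingers": -1}
    - {"slide": [0,0,0],"delta_rot": [0,0,0],"fingers": -1}

```text
time_s: 14.58
tcp_pos: [0.5746, -0.0198, 0.0648]
eef_rot: [-180.0, -0.0, -32.7]
contact_force: [-2.0, 1.2, 6.2]
gripper_width: 0.0571
gripper_force: 45.0
```

```bash
python3 avg.py 1
```

```text
t 14.575 yaw -32.75 Mz [-0.064] mean [ 0.194  0.748 -0.064] J6 [0.053] F [-2.   1.2  6.2] 45.000720620155334
```

The moment is falling, so this is an ordinary click. On to the next probe at -15.5.

Request:
play_rows:
  rows:
    - {"slide": [0,0,0],"delta_rot": [0,0,-0.8],"fingers": -1}
    - {"slide": [0,0,0],"delta_rot": [0,0,-0.8],"fingers": -1}
    - {"slide": [0,0,0],"delta_rot": [0,0,-0.8],"fingers": -1}
    - {"slide": [0,0,0],"delta_rot": [0,0,-0.5],"fingers": -1}
    - {"slide": [0,0,0],"delta_rot": [0,0,-0.45],"fingers": -1}
    - {"slide": [0,0,0],"delta_rot": [0,0,-0.4],"fingers": -1}
    - {"slide": [0,0,0],"delta_rot": [0,0,0],"fingers": -1}
    - {"slide": [0,0,0],"delta_rot": [0,0,0],"fingers": -1}

```text
time_s: 15.62
tcp_pos: [0.5746, -0.0198, 0.0648]
eef_rot: [-180.0, -0.0, -15.6]
contact_force: [-2.3, 0.7, 5.4]
gripper_width: 0.0571
gripper_force: 45.0
```

```bash
python3 avg.py 3
```

```text
t 15.725 yaw -15.6 Mz [-0.317, -0.312, -0.341] mean [ 0.447  0.916 -0.323] J6 [0.316, 0.311, 0.309] F [-4.1  0.8  5.6] 45.00353693962097
```

A moment of 0.31 N m, where an ordinary click gives about 0.1, means this is the end stop, so the dial started at the 4th place. Place 1 is at yaw about -20 and the target, place 5, at about -100. I'm turning clockwise in the same grip and checking for slip.

Request:
play_rows:
  rows:
    - {"slide": [0,0,0],"delta_rot": [0,0,0.5],"fingers": -1}
    - {"slide": [0,0,0],"delta_rot": [0,0,0.6],"fingers": -1}
    - {"slide": [0,0,0],"delta_rot": [0,0,0.6],"fingers": -1}
    - {"slide": [0,0,0],"delta_rot": [0,0,0.6],"fingers": -1}
    - {"slide": [0,0,0],"delta_rot": [0,0,0.6],"fingers": -1}
    - {"slide": [0,0,0],"delta_rot": [0,0,0.75],"fingers": -1}
    - {"slide": [0,0,0],"delta_rot": [0,0,0],"fingers": -1}
    - {"slide": [0,0,0],"delta_rot": [0,0,0],"fingers": -1}

```text
time_s: 16.77
tcp_pos: [0.5746, -0.0198, 0.0648]
eef_rot: [-180.0, -0.0, -32.3]
contact_force: [-2.0, 1.1, 7.1]
gripper_width: 0.0571
gripper_force: 45.0
```

```bash
python3 avg.py 3
```

```text
t 16.875 yaw -32.29 Mz [-0.024, -0.099, 0.007] mean [ 0.386  0.877 -0.039] J6 [0.03, 0.039, 0.045] F [-2.2  0.2  7. ] 45.00097453594208
```

Request:
play_rows:
  rows:
    - {"slide": [0,0,0],"delta_rot": [0,0,0.7],"fingers": -1}
    - {"slide": [0,0,0],"delta_rot": [0,0,0.75],"fingers": -1}
    - {"slide": [0,0,0],"delta_rot": [0,0,0.75],"fingers": -1}
    - {"slide": [0,0,0],"delta_rot": [0,0,0.75],"fingers": -1}
    - {"slide": [0,0,0],"delta_rot": [0,0,0.7],"fingers": -1}
    - {"slide": [0,0,0],"delta_rot": [0,0,0.7],"fingers": -1}
    - {"slide": [0,0,0],"delta_rot": [0,0,0],"fingers": -1}
    - {"slide": [0,0,0],"delta_rot": [0,0,0],"fingers": -1}

```text
time_s: 17.92
tcp_pos: [0.5745, -0.0198, 0.0648]
eef_rot: [-180.0, -0.0, -52.2]
contact_force: [-2.5, 0.6, 6.2]
gripper_width: 0.0576
gripper_force: 45.0
```

```bash
python3 avg.py 3
```

```text
t 18.025 yaw -52.23 Mz [0.016, -0.042, -0.003] mean [ 0.301  0.861 -0.01 ] J6 [0.028, 0.04, 0.041] F [-2.5  0.2  3.2] 45.00275015830994
```

Both readings match the earlier curve, so there's no slip. Two more clicks.

Request:
play_rows:
  rows:
    - {"slide": [0,0,0],"delta_rot": [0,0,0.7],"fingers": -1}
    - {"slide": [0,0,0],"delta_rot": [0,0,0.75],"fingers": -1}
    - {"slide": [0,0,0],"delta_rot": [0,0,0.75],"fingers": -1}
    - {"slide": [0,0,0],"delta_rot": [0,0,0.75],"fingers": -1}
    - {"slide": [0,0,0],"delta_rot": [0,0,0.7],"fingers": -1}
    - {"slide": [0,0,0],"delta_rot": [0,0,0.7],"fingers": -1}
    - {"slide": [0,0,0],"delta_rot": [0,0,0],"fingers": -1}
    - {"slide": [0,0,0],"delta_rot": [0,0,0],"fingers": -1}

```text
time_s: 19.08
tcp_pos: [0.5745, -0.0198, 0.0648]
eef_rot: [-180.0, -0.0, -72.2]
contact_force: [-3.9, 1.4, 7.1]
gripper_width: 0.0574
gripper_force: 45.0
```

```bash
python3 avg.py 3
```

```text
t 19.175 yaw -72.17 Mz [-0.045, -0.026, -0.068] mean [ 0.331  0.9   -0.046] J6 [0.034, 0.043, 0.044] F [-1.8  0.8  5.2] 45.00757455825806
```

Request:
play_rows:
  rows:
    - {"slide": [0,0,0],"delta_rot": [0,0,0.7],"fingers": -1}
    - {"slide": [0,0,0],"delta_rot": [0,0,0.75],"fingers": -1}
    - {"slide": [0,0,0],"delta_rot": [0,0,0.75],"fingers": -1}
    - {"slide": [0,0,0],"delta_rot": [0,0,0.75],"fingers": -1}
    - {"slide": [0,0,0],"delta_rot": [0,0,0.7],"fingers": -1}
    - {"slide": [0,0,0],"delta_rot": [0,0,0.7],"fingers": -1}
    - {"slide": [0,0,0],"delta_rot": [0,0,0],"fingers": -1}
    - {"slide": [0,0,0],"delta_rot": [0,0,0],"fingers": -1}

```text
time_s: 20.23
tcp_pos: [0.5745, -0.0198, 0.0648]
eef_rot: [-180.0, 0.0, -92.1]
contact_force: [-2.5, 0.5, 7.1]
gripper_width: 0.0572
gripper_force: 45.0
```

```bash
python3 avg.py 3
```

```text
t 20.325 yaw -92.11 Mz [-0.061, -0.02, -0.052] mean [ 0.452  0.909 -0.044] J6 [0.042, 0.05, 0.052] F [-2.   0.6  5.4] 45.00395894050598
```

Four half-way points passed. I'll settle at place 5 (-100).

Request:
play_rows:
  rows:
    - {"slide": [0,0,0],"delta_rot": [0,0,0.6],"fingers": -1}
    - {"slide": [0,0,0],"delta_rot": [0,0,0.6],"fingers": -1}
    - {"slide": [0,0,0],"delta_rot": [0,0,0.52],"fingers": -1}
    - {"slide": [0,0,0],"delta_rot": [0,0,0],"fingers": -1}
    - {"slide": [0,0,0],"delta_rot": [0,0,0],"fingers": -1}
    - {"slide": [0,0,0],"delta_rot": [0,0,0],"fingers": -1}

```text
time_s: 21.12
tcp_pos: [0.5745, -0.0198, 0.0648]
eef_rot: [-180.0, 0.0, -100.0]
contact_force: [-2.1, 0.3, 6.0]
gripper_width: 0.0575
gripper_force: 45.0
```

```bash
python3 avg.py 3
```

```text
t 21.225 yaw -99.98 Mz [0.011, 0.031, 0.06] mean [0.406 0.886 0.034] J6 [-0.044, -0.044, -0.044] F [-2.4  1.4  6. ] 45.00206708908081
```

The moment is close to zero, so the dial is centred at place 5. I'm releasing, lifting, moving over the key and shutting the fingers.

Request:
play_rows:
  rows:
    - {"slide": [0,0,0],"delta_rot": [0,0,0],"fingers": 1}
    - {"slide": [0,0,0],"delta_rot": [0,0,0],"fingers": 1}
    - {"slide": [0,0,0],"delta_rot": [0,0,0],"fingers": 1}
    - {"slide": [0,0,0],"delta_rot": [0,0,0],"fingers": 1}
    - {"slide": [0,0,0],"delta_rot": [0,0,0],"fingers": 1}
    - {"slide": [0,0,-0.15],"delta_rot": [0,0,0],"fingers": 1}
    - {"slide": [0,0,-0.25],"delta_rot": [0,0,0],"fingers": 1}
    - {"slide": [0,0,-0.2],"delta_rot": [0,0,0],"fingers": 1}

```text
time_s: 22.28
tcp_pos: [0.5746, -0.0198, 0.1554]
eef_rot: [-180.0, 0.0, -100.0]
contact_force: [0.0, -0.4, -0.1]
gripper_width: 0.0873
gripper_force: 0.0
```

Request:
play_rows:
  rows:
    - {"slide": [0.18,-0.02,0],"delta_rot": [0,0,0],"fingers": -1}
    - {"slide": [0.18,-0.02,0],"delta_rot": [0,0,0],"fingers": -1}
    - {"slide": [0.18,-0.02,0],"delta_rot": [0,0,0],"fingers": -1}
    - {"slide": [0.19,-0.021,0],"delta_rot": [0,0,0],"fingers": -1}
    - {"slide": [0,0,0],"delta_rot": [0,0,0],"fingers": -1}
    - {"slide": [0,0,0],"delta_rot": [0,0,0],"fingers": -1}
    - {"slide": [0,0,0],"delta_rot": [0,0,0],"fingers": -1}
    - {"slide": [0,0,0],"delta_rot": [0,0,0],"fingers": -1}
  squeeze: 20

```text
time_s: 23.28
tcp_pos: [0.5675, -0.1291, 0.1541]
eef_rot: [-180.0, 0.0, -100.0]
contact_force: [0.6, -0.6, -0.2]
gripper_width: 0.0132
gripper_force: 0.0
```

```bash
python3 - <<'E'
from h import *
s=r.get_state();c=cam("wrist");cv2.imwrite("pics/w3.png",c["image"])
print(s["tcp_pos"],s["eef_rot"],s["contact_force"],s["gripper_width"])
print(proj(c,(.5674,-.1297,.07)),proj(c,s["tcp_pos"]),proj(c,(.5743,-.0199,.093)))
E
```

```text
[ 0.56747706 -0.12913551  0.15414405] [-1.79996967e+02  2.26774843e-03 -9.99518756e+01] [ 0.60659745 -0.56796369 -0.23569279] 0.01322887477984482
[260.52645582 192.99639432] [260.22969136 241.00501836] [274.86586581 323.80615498]
```

View pics/w3.png

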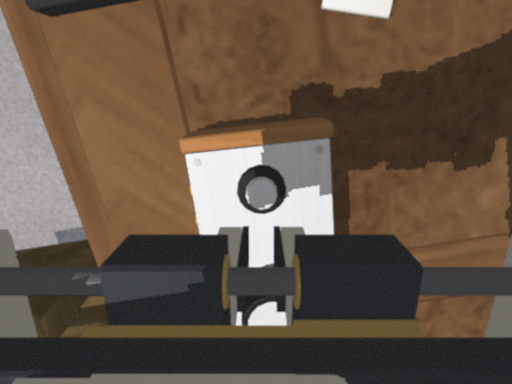

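The wrist view shows the key at (261,192), where predicted, with the fingers closing directly above it. I'm descending to about 6 mm above it.

Request:
play_rows:
  rows:
    - {"slide": [0,0,0],"delta_rot": [0,0,0],"fingers": -1}
    - {"slide": [0,0,0.18],"delta_rot": [0,0,0],"fingers": -1}
    - {"slide": [0,0,0.2],"delta_rot": [0,0,0],"fingers": -1}
    - {"slide": [0,0,0.14],"delta_rot": [0,0,0],"fingers": -1}
    - {"slide": [0,0,0],"delta_rot": [0,0,0],"fingers": -1}
    - {"slide": [0,0,0],"delta_rot": [0,0,0],"fingers": -1}

```text
time_s: 24.08
tcp_pos: [0.5679, -0.1297, 0.0769]
eef_rot: [-180.0, -0.0, -100.0]
contact_force: [0.0, 0.1, 0.6]
gripper_width: 0.0006
gripper_force: 0.0
```

Request:
play_rows:
  rows:
    - {"slide": [0,0,0.02],"delta_rot": [0,0,0],"fingers": -1}
    - {"slide": [0,0,0.02],"delta_rot": [0,0,0],"fingers": -1}
    - {"slide": [0,0,0.014],"delta_rot": [0,0,0],"fingers": -1}
    - {"slide": [0,0,0.014],"delta_rot": [0,0,0],"fingers": -1}
    - {"slide": [0,0,0],"delta_rot": [0,0,0],"fingers": -1}
    - {"slide": [0,0,0],"delta_rot": [0,0,0],"fingers": -1}

```text
time_s: 24.82
tcp_pos: [0.5683, -0.1298, 0.0681]
eef_rot: [-179.9, -0.0, -100.0]
contact_force: [-4.1, 2.7, 17.3]
gripper_width: 0.0005
gripper_force: 9.0
```

```bash
python3 st.py
```

```text
time_s 24.825; tcp_pos [0.5683, -0.1298, 0.0681]; eef_rot [-179.8639, -0.0008, -99.9556]; contact_force [-4.0878, 2.7038, 17.2653]; moment [1.0681, 1.5018, 0.0159]; gripper_width 0.0005; gripper_force 8.9679;
```

There's 17 N at z = 0.068, higher than I expected for a key that takes 5 N. I'll look before pressing further.

```bash
python3 - <<'E'
from h import *
c=cam("scene");print(proj(c,(.5674,-.1297,.07)))
a=c["image"][150:250,210:310];b=cam("wrist")["image"][60:260,150:370]
cv2.imwrite("pics/s4.png",np.hstack([cv2.resize(a,(400,400),interpolation=2),cv2.resize(b,(400,400),interpolation=2)]))
E
python3 st.py
```

```text
[277.99868689 205.15568711]
time_s 24.925; tcp_pos [0.5683, -0.1298, 0.0681]; eef_rot [-179.8598, 0.0002, -99.9486]; contact_force [-3.6809, 2.1404, 18.4178]; moment [1.1636, 1.4938, 0.0039]; gripper_width 0.0006; gripper_force 8.9522;
```

View pics/s4.png

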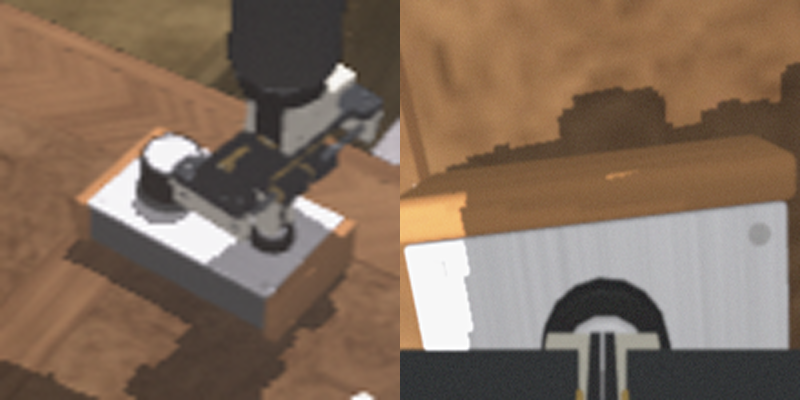

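Request:
play_rows:
  rows:
    - {"slide": [0,0,-0.01],"delta_rot": [0,0,0],"fingers": -1}
    - {"slide": [0,0,0],"delta_rot": [0,0,0],"fingers": -1}
    - {"slide": [0,0,0],"delta_rot": [0,0,0],"fingers": -1}

```text
time_s: 25.3
tcp_pos: [0.5682, -0.1297, 0.0683]
eef_rot: [-179.9, 0.0, -100.0]
contact_force: [-0.4, 0.7, 7.7]
gripper_width: 0.0005
gripper_force: 3.9
```

Request:
play_rows:
  rows:
    - {"slide": [0,0,-0.007],"delta_rot": [0,0,0],"fingers": -1}
    - {"slide": [0,0,0],"delta_rot": [0,0,0],"fingers": -1}
    - {"slide": [0,0,0],"delta_rot": [0,0,0],"fingers": -1}

```text
time_s: 25.68
tcp_pos: [0.5682, -0.1297, 0.0688]
eef_rot: [-179.9, 0.0, -100.0]
contact_force: [1.6, 0.2, 5.4]
gripper_width: 0.0003
gripper_force: 2.3
```

Request:
play_rows:
  rows:
    - {"slide": [0,0,-0.007],"delta_rot": [0,0,0],"fingers": -1}
    - {"slide": [0,0,0],"delta_rot": [0,0,0],"fingers": -1}
    - {"slide": [0,0,0],"delta_rot": [0,0,0],"fingers": -1}

```text
time_s: 26.05
tcp_pos: [0.5675, -0.1298, 0.0695]
eef_rot: [-180.0, 0.0, -100.0]
contact_force: [3.4, 0.2, 3.6]
gripper_width: 0.0007
gripper_force: 2.0
```

Request:
play_rows:
  rows:
    - {"slide": [0,0,-0.012],"delta_rot": [0,0,0],"fingers": -1}
    - {"slide": [0,0,0],"delta_rot": [0,0,0],"fingers": -1}
    - {"slide": [0,0,0],"delta_rot": [0,0,0],"fingers": -1}

```text
time_s: 26.42
tcp_pos: [0.5671, -0.1298, 0.0712]
eef_rot: [180.0, -0.0, -100.0]
contact_force: [2.6, -0.1, 3.0]
gripper_width: 0.0009
gripper_force: 1.6
```

```bash
python3 - <<'E'
from plant import r
import numpy as np
F=[]
for i in range(6):
    s=r.get_state();F.append(s["contact_force"][2]);r.capture("wrist")
print(s["tcp_pos"],np.round(F,2),np.mean(F))
E
```

```text
[ 0.56709354 -0.12980503  0.07117617] [3.   2.7  2.87 3.18 3.37 2.85] 2.9957187073848828
```

Request:
play_rows:
  rows:
    - {"slide": [0,0,-0.01],"delta_rot": [0,0,0],"fingers": -1}
    - {"slide": [0,0,0],"delta_rot": [0,0,0],"fingers": -1}
    - {"slide": [0,0,0],"delta_rot": [0,0,0],"fingers": -1}

```text
time_s: 27.1
tcp_pos: [0.5671, -0.1298, 0.0727]
eef_rot: [180.0, -0.0, -100.0]
contact_force: [1.3, -0.4, 2.1]
gripper_width: 0.0002
gripper_force: 1.1
```

```bash
python3 - <<'E'
from plant import r
import numpy as np
F=[]
for i in range(6):
    s=r.get_state();F.append(s["contact_force"][2]);r.capture("wrist")
print(s["tcp_pos"],np.round(F,2),np.mean(F))
E
```

```text
[ 0.5670737  -0.12980003  0.07268446] [2.05 1.54 2.3  1.74 2.21 1.66] 1.9169418625009058
```

The force follows the key's spring, about 0.8 N/mm, and reaches 5 N right at the hard stop at z = 0.0683. The fingertips reach about 4–5 mm below the TCP, so the first press did bottom the key. I'll lift clear so it comes up, then check the scene.

Request:
play_rows:
  rows:
    - {"slide": [0,0,-0.05],"delta_rot": [0,0,0],"fingers": -1}
    - {"slide": [0,0,-0.2],"delta_rot": [0,0,0],"fingers": -1}
    - {"slide": [0,0,-0.25],"delta_rot": [0,0,0],"fingers": -1}
    - {"slide": [0,0,-0.25],"delta_rot": [0,0,0],"fingers": -1}
    - {"slide": [0,0,-0.15],"delta_rot": [0,0,0],"fingers": -1}
    - {"slide": [0,0,0],"delta_rot": [0,0,0],"fingers": -1}
    - {"slide": [0,0,0],"delta_rot": [0,0,0],"fingers": -1}

```text
time_s: 28.28
tcp_pos: [0.5665, -0.1297, 0.2072]
eef_rot: [179.9, 0.0, -100.0]
contact_force: [0.4, -0.4, -0.3]
gripper_width: 0.0004
gripper_force: 0.0
```

```bash
python3 - <<'E'
from h import *
a=cam("scene");b=cam("wrist");o=cv2.imread("pics/scene0.png")
def roi(n,x,y,w,h):print(n,np.abs(a["image"][y:y+h,x:x+w].astype(int)-o[y:y+h,x:x+w]).mean().round(2))
roi("glass",130,165,30,35);roi("card",285,245,40,32);roi("book",375,215,25,40)
g=proj(b,(.5674,-.1297,.07));print(g);e=b["image"]
cv2.imwrite("pics/e.png",np.hstack([cv2.resize(a["image"],(400,300)),cv2.resize(e,(400,300))]))
E
python3 st.py
```

```text
glass 8.41
card 7.31
book 8.32
[259.45773775 176.87381767]
time_s 28.375; tcp_pos [0.5665, -0.1297, 0.2067]; eef_rot [179.874, -0.0151, -100.0126]; contact_force [-0.2043, 0.4706, -0.3076]; moment [0.1004, -0.0401, 0.0024]; gripper_width 0.0005; gripper_force 0.0;
```

View pics/e.png

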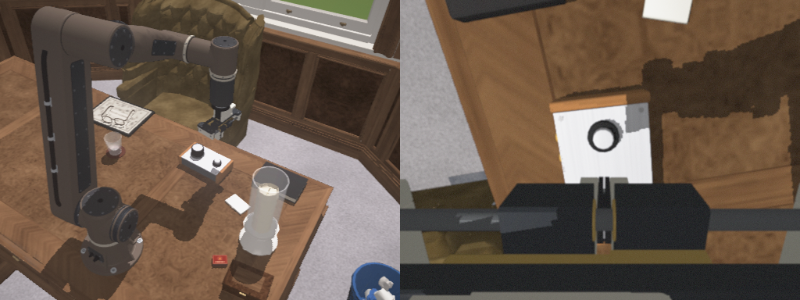

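The last view shows the glass (113,145), card (237,204) and book where they were, and the key up at (604,134) with the gripper clear. Handing in.

```bash
python3 -c "
from plant import r
print(r.close_job())"
```

```text
the job is handed in; nothing more can be done
None
```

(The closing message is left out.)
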